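# Turn the reading tile over against the spill barrier

## Task

Turn the reading tile that lies blue side up so that its white side is up, ready for reading plates on it. Push it along the bench and up the sloping foot of the spill barrier until it leans steeply against the barrier, then tip its top edge back from behind so that it falls over and lies flat on the bench in front of the barrier. Leave the tile that is already white side up and the yellow tip box where they are.

Things in the scene. Friction and masses are not known exactly. Their poses are not given: they have to be found in the camera images.
- blue_tile: Tile to turn: rigid, 110 x 110 x 12 mm, 0.17 kg, one face blue, one white; too wide to grasp. Starts flat before the barrier, blue up, edges within 15 deg of parallel to it. Origin at its centre, z out of the blue face. With its near edge at the start of the foot it leans stably at 62 deg, upper edge 97 mm up and 14 mm beyond the wall's front face; it topples to the robot once 7 deg past upright.
- barrier: Fixed white wall of slick plastic, green rim, 460 long, 72 high, 12 mm thick. Origin on the bench, mid-length, at its front face (robot side); x away from the robot through the wall, y along it, z up. Sloping foot in front: starts at x = -39 mm at bench level, 45 deg up to z 30 at x = -9, then to z 55 at x = 0. A 4 mm high flange behind to x = 48. A tile pushed low on its near edge climbs it.
- white_tile: Bystander: an equal tile, 110 x 110 x 12 mm, already lying white face up beside the other, 0.17 to 0.25 m from it along the barrier, on either side. Origin at its centre, z out of its white upper face. Leave it alone.
- tip_box: Bystander: loose yellow pipette-tip box with pale lid, 85 x 122 x 65 mm high, to the robot's left. Origin at the centre of its underside, z up. Leave it alone. (A fixed grey rack of capped tubes, 90 x 150 x 57 mm high, stands to the robot's right, over 0.3 m from its centre line.)

How it is judged (in metres and radians):
On the way:
1. the blue tile is tipped up against the barrier: leaning on it, raised 49 to 80 degrees from flat (angle between blue_tile's own z axis and vertical between 0.855 and 1.4 rad and contact force between blue_tile and barrier above 0.05 N), for 0.2 s.
At the end, for the whole second after the job is handed in: The tile lies at rest white side up, flat on the bench (within 10 degrees, centre under 16 mm up) on the robot's side of the barrier, its centre 60 to 250 mm from the front face; the other tile is still white side up, and it and the tip box are within 20 mm of their starts (angle between blue_tile's own z axis and vertical above 2.96 rad and height (world z) of blue_tile below 0.016 m and x of blue_tile in the frame of barrier between -0.25 and -0.06 m and linear speed of blue_tile below 0.02 m/s and distance of each of white_tile, tip_box from where it was at the start of the episode below 0.02 m and angle between white_tile's own z axis and vertical below 0.17 rad); the robot touches nothing.
It fails at once if the white-side-up tile is moved more than 20 mm (distance of white_tile from where it was at the start of the episode above 0.02 m).
It fails at once if the tip box is moved more than 20 mm (distance of tip_box from where it was at the start of the episode above 0.02 m).
It also fails if it takes over 45 s, if anything falls off the work surface, if the arm or the gripper's body presses on something with over 40 N, if the wrist force passes 120 N, or if a joint passes its speed limit or range.

## Robot

A 6-joint arm with a two-finger parallel gripper is mounted at the origin on the work surface. World frame = base frame: x ahead of the robot, y to its left, z up, the work surface at z = 0. Lengths are in m, angles in degrees, forces in N, time in s.
With the tool pointing down it reaches from about 0.4 to 0.825 m from the base axis. Payload 7 kg.
Tool frame: the origin (TCP) lies midway between the tips of the shut fingers; the grasp point (between the pads) lies 19 mm behind it; z points along the fingers, y is the direction in which the jaws open and shut (so a half turn about z gives the same grasp; the last joint's range is limited). The gripper opens to 88 mm and grips with 3 to 60 N. Pads are 19 mm wide; open, the fingers measure 130 mm over their backs; the gripper's body (78 mm by 193 mm) begins 47 mm behind the grasp point.
Start: joints at [81.366, 20.546, 0.682, 0, -70.136, -16.507], TCP at [0.287, 0.611, 0.227] pointing down, gripper open.
Joint ranges: [-176.03, 176.03], [-82.01, 121.73], [-58.28, 71.71], [-173.87, 95.51], [-174.79, -0.11], [-173.66, 173.66]. Speed limits (degrees/s): [136.94, 136.94, 172.46, 180, 180, 180].

## Interface

Orientations are given as a 3x3 rotation matrix whose columns are the frame's x, y, z axes.
In Python, from rig import robot gives the robot as it stands. Calls block until the motion is done:
- robot.goto(position, orientation): joint-space move of the TCP to a pose.
- robot.servo_line(position, ori=None, speed=0.15): straight line of the TCP; ori=None keeps the orientation; speed is the mean speed in m/s.
- robot.movej(angles): joint-space move.
- robot.move_gripper(opening): opening from 0.0 (shut) to 1.0 (fully open); the grip force is fixed at half the most; returns when the fingers have stopped.
- robot.dwell(seconds).
- robot.ik(position, orientation): joint angles nearest the present ones, or None.
- robot.grab_frame(name): name is "scene" or "top" or "wrist"; returns (picture, depth): 400x640x3 uint8, red, green, blue; 400x640 float32, m along the optical axis (not along the pixel's ray), 0 where there is no reading.
- robot.camera_info(name): a dict with "vfov" (degrees; the focal length in pixels is half the picture's height over the tangent of half this angle, whatever the lens; pixels are square), "cx", "cy" (the principal point, pixels), "k1" (the pictures are not rectified: a ray, as slopes to the right and down, at radius r is drawn at 1 + k1 r^2 times it, then the intrinsics apply), "view" (4x4, takes a point from world to camera coordinates); the wrist camera has in their place "T_tool_cam" (4x4, takes a point from camera to tool coordinates, whose origin is the TCP and whose axes are the flange's). Camera axes: x right, y down, z forward; pixel columns grow to the right and rows downward; lengths in m; the calibration is good to about 2 mm. A picture is of the moment at which its call begins: read the wrist's pose just before it. camera_info takes no time and is no camera call.
A pose or a line that the arm cannot do raises robot.Unreachable and nothing moves.
- robot.job_done(): hands the job in, once; it reports no verdict.
Readings, each from a call of its own:
- robot.read_t(): time.
- robot.read_qpos(): joint angles.
- robot.read_qvel(): joint speeds.
- robot.read_effort(): joint torques, N m.
- robot.read_position(): TCP position.
- robot.read_tcp_rot(): TCP orientation.
- robot.read_force(): force on the tool from outside, world axes, zero at the start.
- robot.read_ft_torque(): the same for the moment, N m.
- robot.read_grip_width(): opening from 0.0 (shut) to 1.0 (fully open).
Only numpy, scipy, OpenCV 4.12 (cv2) and the standard library are available. Lean on these libraries where they do the work, as an engineer would, in place of code of your own. Each camera call takes 0.05 s, during which the arm holds its last target.

## Working session

There is one attempt and no reset: what is moved stays moved. The work goes in short steps, each a Python script; the robot and the scene stay as the last script left them, time stands still between calls to the robot, and variables do not carry over. Pictures are saved under pics/ and viewed, and the job is handed in when it is done.

```bash
ls; mkdir -p pics; cat > h.py <<'E'
import numpy as np, cv2
from rig import robot
def cam(n):
    i=robot.camera_info(n); f=200/np.tan(np.radians(i['vfov'])/2); return i,f
def px2pt(n,uv,z=None,V=None,depth=None):
    i,f=cam(n); uv=np.atleast_2d(np.array(uv,float))
    K=np.array([[f,0,i['cx']],[0,f,i['cy']],[0,0,1]])
    d=cv2.undistortPoints(uv.reshape(-1,1,2),K,np.array([i['k1'],0,0,0.]),).reshape(-1,2)
    if V is None: V=np.array(i['view'])
    R=V[:3,:3];t=V[:3,3];o=-R.T@t
    r=np.c_[d,np.ones(len(d))]@R
    if depth is not None: return o+r*np.array(depth).reshape(-1,1)
    return o+r*((z-o[2])/r[:,2])[:,None]
E
python3 - <<'E'
from h import *
for n in('scene','top'):
    p,d=robot.grab_frame(n); cv2.imwrite(f'pics/{n}0.png',p[:,:,::-1]); np.savez(f'{n}0.npz',p=p,d=d); print(robot.camera_info(n))
print(robot.camera_info('wrist')); print(robot.read_t(),robot.read_tcp_rot())
E
```

```text
pics
{'vfov': 53.38341441852249, 'cx': 316.89903705563376, 'cy': 191.3239857515426, 'k1': -0.03705264903173942, 'view': array([[-0.75710508,  0.65327517,  0.00484269,  0.31436083],
       [ 0.55363467,  0.64552792, -0.52610108, -0.3483075 ],
       [-0.34681486, -0.39563272, -0.85040825,  1.00473637],
       [ 0.        ,  0.        ,  0.        ,  1.        ]])}
{'vfov': 50.708680205757595, 'cx': 320.21771768829234, 'cy': 199.805621791397, 'k1': -0.05044379193465574, 'view': array([[-0.02192939, -0.99958731, -0.01855571,  0.16170069],
       [-0.99642349,  0.02336742, -0.08120467,  0.52920678],
       [ 0.08160475,  0.01670858, -0.9965247 ,  0.96623049],
       [ 0.        ,  0.        ,  0.        ,  1.        ]])}
{'vfov': 60.50943980666037, 'cx': 315.37417902342594, 'cy': 200.40338230631238, 'k1': -0.07476499894615776, 'T_tool_cam': array([[-1.12537491e-03, -9.63023779e-01, -2.69414059e-01,
         7.24347863e-02],
       [ 9.99998642e-01, -7.59294116e-04, -1.46300863e-03,
        -1.82502237e-04],
       [ 1.20434759e-03, -2.69415340e-01,  9.63023325e-01,
        -1.58323079e-01],
       [ 0.00000000e+00,  0.00000000e+00,  0.00000000e+00,
         1.00000000e+00]])}
0.1 [[ 9.05222351e-01 -4.24937917e-01 -5.11960067e-04]
 [-4.24938201e-01 -9.05221235e-01 -1.42884235e-03]
 [ 1.43732166e-04  1.51097142e-03 -9.99998848e-01]]
```

View pics/top0.png

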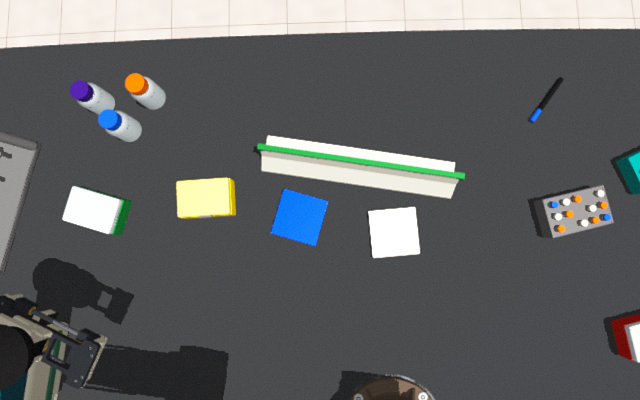

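View pics/scene0.png

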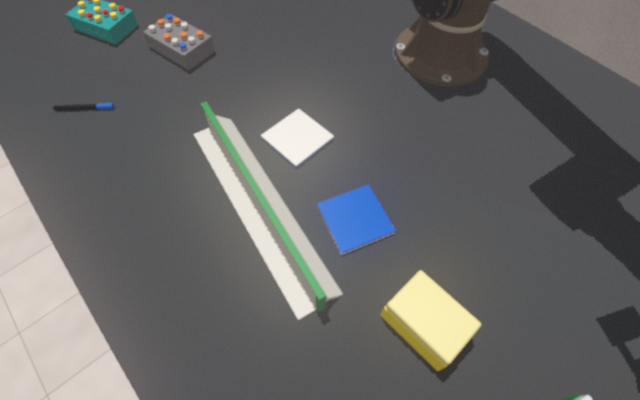

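The top view shows the blue tile at about (300,217), the white tile at (394,232) and the yellow box at (206,198). The green rim runs from (258,147) to (464,176).

```bash
cat > meas.py <<'E'
from h import *
def mask(p,k):
    h=cv2.cvtColor(p,cv2.COLOR_RGB2HSV); H,S,V=h[...,0],h[...,1],h[...,2]
    m={'blue':(H>100)&(H<130)&(S>150)&(V>60),'green':(H>45)&(H<80)&(S>120)&(V>50),'white':(S<60)&(V>170),'yellow':(H>20)&(H<35)&(S>60)&(V>100)}[k]
    return m.astype(np.uint8)
def comps(m,a=400):
    c,_=cv2.findContours(m,cv2.RETR_EXTERNAL,cv2.CHAIN_APPROX_NONE)
    return [x for x in c if cv2.contourArea(x)>a]
E
python3 - <<'E'
from meas import *
for n in('top','scene'):
    p=np.load(f'{n}0.npz')['p']; d=np.load(f'{n}0.npz')['d']
    for k,z in(('blue',.012),('white',.012),('yellow',.065),('green',.072)):
        for c in comps(mask(p,k),300):
            uv=c.reshape(-1,2).astype(float)
            w=px2pt(n,uv,z)
            r=cv2.minAreaRect((w[:,:2]*1000).astype(np.float32))
            print(n,k,uv.mean(0).round(),[np.round(x,1) for x in r])
    for uv in ([(300,217),(394,232),(206,198),(361,162)] if n=='top' else [(355,218),(297,137),(432,315)]):
        print(uv,px2pt(n,[uv],depth=[d[uv[1],uv[0]]]).round(4))
E
```

```text
top blue [299. 217.] [array([494.5, 201.1]), array([112.5, 111.9]), np.float64(72.7)]
top blue [109. 119.] [array([744.7, 666.8]), array([57.8, 50.5]), np.float64(44.9)]
top white [394. 232.] [array([453.6, -21.4]), array([111.7, 112.4]), np.float64(3.8)]
top white [575. 214.] [array([ 492.4, -461.7]), array([ 88. , 146.8]), np.float64(12.0)]
top white [ 91. 210.] [array([522.8, 705.8]), array([133.4,  87.9]), np.float64(72.7)]
top white [358. 174.] [array([592.5,  59.9]), array([472.9,  48.6]), np.float64(80.2)]
top white [360. 153.] [array([643.9,  52.9]), array([455.5,  24.4]), np.float64(80.2)]
top white [124. 127.] [array([724.5, 622.7]), array([75.8, 57.6]), np.float64(65.4)]
top white [97. 99.] [array([796. , 694.6]), array([82.3, 57. ]), np.float64(61.8)]
top white [150.  93.] [array([808.8, 559.8]), array([74.9, 56.8]), np.float64(61.7)]
top white [315.  17.] [array([986.5, 155.3]), array([1651.7,  130.9]), np.float64(88.1)]
top yellow [205. 198.] [array([540.3, 409.1]), array([ 90.3, 136. ]), np.float64(2.7)]
top green [361. 161.] [array([613.3,  57.5]), array([470.4,  18.8]), np.float64(80.3)]
(300, 217) [[0.494  0.1986 0.0114]]
(394, 232) [[ 0.4536 -0.0219  0.0126]]
(206, 198) [[0.5396 0.408  0.0633]]
(361, 162) [[0.6113 0.0557 0.0736]]
scene blue [355. 218.] [array([492.3, 200.1]), array([109.3, 109.2]), np.float64(73.0)]
scene white [ 42. 300.] [array([1031.4, -101.9]), array([164.1, 629.4]), np.float64(0.0)]
scene white [254. 223.] [array([639.4,  55.4]), array([454.8,  35. ]), np.float64(80.2)]
scene white [278. 207.] [array([583. ,  54.4]), array([476.5,  26.7]), np.float64(80.2)]
scene white [297. 136.] [array([451.6, -23.3]), array([113.1, 113.2]), np.float64(3.7)]
scene yellow [430. 320.] [array([550.6, 415.9]), array([103.5, 121.6]), np.float64(2.6)]
(355, 218) [[0.4958 0.2021 0.0132]]
(297, 137) [[ 0.4552 -0.0183  0.0135]]
(432, 315) [[0.5439 0.415  0.0642]]
```

```bash
python3 - <<'E'
from meas import *
a=np.radians(80.2); yb=np.array([np.cos(a),np.sin(a)]); xb=np.array([yb[1],-yb[0]])
C0=np.array([.6133,.0575])
for n in('top','scene'):
    p=np.load(f'{n}0.npz')['p']
    w=mask(p,'white'); g=mask(p,'green')
    for nm,m,z in(('white',w,0),('white',w,.004),('green',g,.072)):
        for c in comps(m,300):
            q=px2pt(n,c.reshape(-1,2).astype(float),z)[:,:2]-C0
            X,Y=q@xb,q@yb
            if abs(np.median(X))>.09 or abs(np.median(Y))>.1 or np.ptp(Y)<.3: continue
            for s,nn in((1,'far'),(-1,'near')):
                # extreme along x in y bins
                ed=[]
                for y in np.arange(-.18,.181,.02):
                    k=abs(Y-y)<.006
                    if k.any(): ed.append((y,s*np.max(s*X[k])))
                ed=np.array(ed); f=np.polyfit(ed[:,0],ed[:,1],1); 
                print(n,nm,z,nn,'off %.4f ang %.2f res %.4f'%(f[1],np.degrees(f[0]),np.std(ed[:,1]-np.polyval(f,ed[:,0]))),'Y %.4f %.4f'%(Y.min(),Y.max()))
E
```

```text
top white 0 far off 0.0052 ang -0.00 res 0.0003 Y -0.2410 0.2376
top white 0 near off -0.0433 ang -0.05 res 0.0003 Y -0.2410 0.2376
top white 0 far off 0.0452 ang -0.05 res 0.0003 Y -0.2303 0.2306
top white 0 near off 0.0214 ang 0.04 res 0.0003 Y -0.2303 0.2306
top white 0.004 far off 0.0044 ang -0.00 res 0.0003 Y -0.2399 0.2368
top white 0.004 near off -0.0438 ang -0.08 res 0.0003 Y -0.2399 0.2368
top white 0.004 far off 0.0443 ang -0.05 res 0.0003 Y -0.2292 0.2299
top white 0.004 near off 0.0206 ang 0.04 res 0.0003 Y -0.2292 0.2299
top green 0.072 far off 0.0064 ang -0.03 res 0.0001 Y -0.2352 0.2352
top green 0.072 near off -0.0041 ang -0.05 res 0.0003 Y -0.2352 0.2352
scene white 0 far off 0.0423 ang -0.03 res 0.0002 Y -0.2361 0.2270
scene white 0 near off 0.0075 ang -0.00 res 0.0004 Y -0.2361 0.2270
scene white 0 far off -0.0183 ang -0.02 res 0.0002 Y -0.2579 0.2273
scene white 0 near off -0.0450 ang 0.01 res 0.0002 Y -0.2579 0.2273
scene white 0.004 far off 0.0426 ang 0.01 res 0.0002 Y -0.2324 0.2279
scene white 0.004 near off 0.0080 ang 0.00 res 0.0004 Y -0.2324 0.2279
scene white 0.004 far off -0.0177 ang -0.00 res 0.0002 Y -0.2541 0.2282
scene white 0.004 near off -0.0442 ang 0.02 res 0.0002 Y -0.2541 0.2282
```

```bash
cat > geo.py <<'E'
from meas import *
a=np.radians(80.2); yb=np.array([np.cos(a),np.sin(a),0]); xb=np.array([yb[1],-yb[0],0]); zb=np.array([0,0,1.])
B=np.array([.6133,.0575,0])-.0047*xb
def P(x,y,z): return B+x*xb+y*yb+z*zb
def toB(p): p=np.asarray(p)-B; return np.stack([p@xb,p@yb,p@zb],-1)
def R(deg):
    t=np.radians(deg); z=np.sin(t)*xb-np.cos(t)*zb; y=-yb; return np.c_[np.cross(y,z),y,z]
T0=np.array([.4933,.2006,.006])
yT=toB(T0)[1]
def st(s=''): print(s,'t',round(robot.read_t(),2),'tcpB',toB(robot.read_position()).round(4),'F',np.round(R0.T@robot.read_force(),2))
R0=np.c_[xb,yb,zb]
E
python3 - <<'E'
from geo import *
print('tile',toB(T0),'white',toB([.4526,-.0223,.012]),'box',toB([.5455,.4125,0]))
for p,o in((P(-.23,yT,.15),R(10)),(P(-.23,yT,.0035),R(10)),(P(-.059,yT,.0035),R(10)),(P(.06,yT,.2),R(0)),(P(.06,yT,.084),R(0))):
    print(p.round(3),robot.ik(p,o))
E
```

```text
tile [-0.13790593  0.12058673  0.006     ] white [-0.14007233 -0.10598822  0.012     ] box [-0.12253503  0.3382796   0.        ]
[0.403 0.216 0.15 ] [ 61.22118964  -1.10701972 -43.20697703  13.3334697  -45.40082049
   9.80203072]
[0.403 0.216 0.004] None
[0.571 0.187 0.004] [ 40.76522508  23.00740764 -38.57312028  19.84123794 -23.27478016
  21.52686261]
[0.688 0.167 0.2  ] [ 29.3428749   24.52745216   3.27137476   0.         -68.7439226
  50.8571251 ]
[0.688 0.167 0.084] [ 29.3428749   29.65653744  -4.38996324   0.         -55.95349933
  50.8571251 ]
```

```bash
python3 - <<'E'
from geo import *
for x in(-.225,-.215,-.17,-.12,-.06):
  for t in (0,3,6,10): print(x,t,robot.ik(P(x,yT,.003),R(t)))
E
```

```text
-0.225 0 [ 5.24547251e+01  1.68274019e+01 -4.12763192e+01  2.54444375e-14
 -3.18962788e+01  2.77452749e+01]
-0.225 3 [ 54.78210003  15.71348168 -45.62976582   5.8774075  -27.49161216
  20.23075928]
-0.225 6 [ 56.66889093  14.65069719 -50.76880601  14.30871358 -22.81588476
  10.41644998]
-0.225 10 None
-0.215 0 [ 5.12639023e+01  1.74111934e+01 -4.02729527e+01  2.54444375e-14
 -3.23158539e+01  2.89360977e+01]
-0.215 3 [ 53.52319742  16.29373062 -44.59730923   5.73952673 -27.87996146
  21.63129383]
-0.215 6 [ 55.37827102  15.22877108 -49.69693433  13.95716267 -23.16242342
  12.07071806]
-0.215 10 None
-0.17 0 [ 4.63477355e+01  2.00604249e+01 -3.56136170e+01  2.54444375e-14
 -3.43259580e+01  3.38522645e+01]
-0.17 3 [ 48.32584931  18.92655488 -39.80494761   5.13354871 -29.78246191
  27.45095987]
-0.17 6 [ 50.03767903  17.85268237 -44.69946642  12.37797717 -24.93615587
  19.04425323]
-0.17 10 [ 50.30378323  16.33378651 -53.1200942   29.63870475 -17.72281109
   1.820331  ]
-0.12 0 [ 4.16334547e+01  2.30516356e+01 -3.01697421e+01  2.54444375e-14
 -3.67786224e+01  3.85665453e+01]
-0.12 3 [ 43.34455758  21.89625518 -34.22506829   4.51252482 -32.1583294
  33.07070763]
-0.12 6 [ 44.89569681  20.80884389 -38.88026927  10.73923548 -27.2448454
  25.88170069]
-0.12 10 [ 45.75768579  19.34614036 -46.73539167  24.83021275 -19.93934857
  11.34506647]
-0.06 0 [ 3.68326359e+01  2.67242825e+01 -2.32677226e+01  2.54444375e-14
 -4.00079949e+01  4.33673641e+01]
-0.06 3 [ 38.27852089  25.53531114 -27.19596245   3.86166083 -35.32479277
  38.80826755]
-0.06 6 [ 39.64256734  24.42139458 -31.59966601   9.03449081 -30.38054289
  32.90255088]
-0.06 10 [ 40.83384637  22.98938129 -38.75258862  19.98053331 -23.13408154
  21.30959391]
```

```bash
python3 - <<'E'
from geo import *
robot.goto(P(-.225,yT,.2),R(6)); st('a')
robot.move_gripper(.6)
robot.servo_line(P(-.225,yT,.04),speed=.15)
robot.servo_line(P(-.225,yT,.003),speed=.05); st('b')
robot.servo_line(P(-.16,yT,.003),speed=.05); st('c')
p,d=robot.grab_frame('top'); cv2.imwrite('pics/top1.png',p[:,:,::-1])
p,d=robot.grab_frame('scene'); cv2.imwrite('pics/sc1.png',p[:,:,::-1])
for c in comps(mask(p,'blue')):
    w=px2pt('scene',c.reshape(-1,2).astype(float),.012)
    r=cv2.minAreaRect((w[:,:2]*1000).astype(np.float32)); print(r,toB(np.r_[np.array(r[0])/1000,0]))
E
```

```text
a t 1.62 tcpB [-0.2248  0.1217  0.2003] F [ 0.29  0.58 -0.14]
b t 4.53 tcpB [-0.2249  0.1207  0.0031] F [ 0.21 -0.3   0.6 ]
c t 5.97 tcpB [-0.1601  0.1207  0.0031] F [ 0.73 -0.08  0.21]
((535.782958984375, 199.910888671875), (108.75299835205078, 107.63114929199219), 80.37023162841797) [-0.09592559  0.12713868  0.        ]
```

View pics/sc1.png

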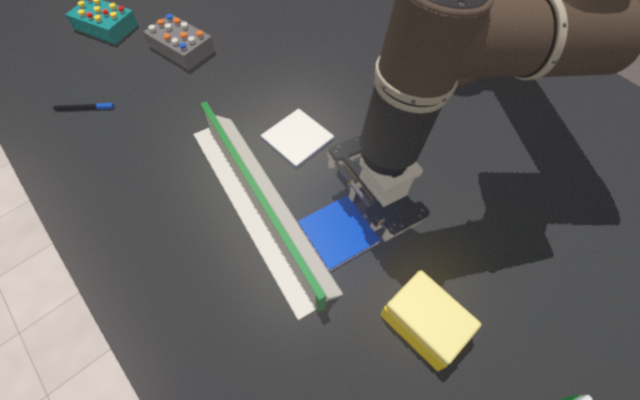

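The scene view shows the tile at about (340,232), squared up at 80.4° against the barrier's 80.2°, with its far edge at the foot. I'll continue pushing.

```bash
python3 - <<'E'
from geo import *
for x in(-.13,-.1,-.08,-.07):
    robot.servo_line(P(x,yT,.003),speed=.04); st()
p,d=robot.grab_frame('scene'); cv2.imwrite('pics/sc2.png',p[:,:,::-1])
E
```

```text
t 6.97 tcpB [-0.1298  0.1207  0.0031] F [ 0.04  0.33 -0.92]
 t 7.88 tcpB [-0.0994  0.1211  0.0034] F [-0.17 -0.6   0.4 ]
 t 8.53 tcpB [-0.0797  0.1206  0.003 ] F [ 0.6  -0.19 -0.01]
 t 8.93 tcpB [-0.0696  0.1207  0.003 ] F [-0.09 -0.03 -0.01]
```

View pics/sc2.png

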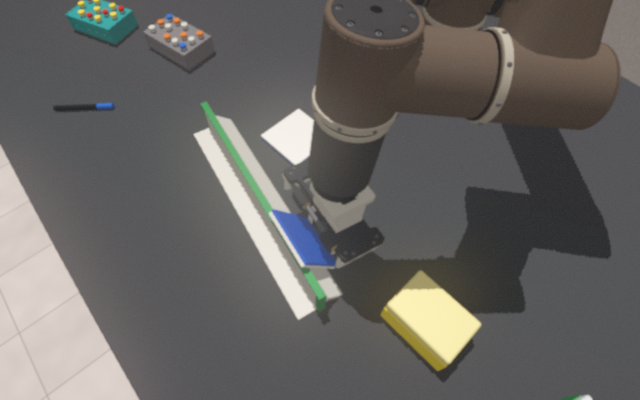

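The tile is leaning with its top edge over the rim, around (295,235). I'll do the last 10 mm, hold, then back off and look.

```bash
python3 - <<'E'
from geo import *
robot.servo_line(P(-.0595,yT,.003),speed=.03); st()
robot.dwell(.3)
robot.servo_line(P(-.10,yT,.003),speed=.06)
robot.servo_line(P(-.12,yT,.2),speed=.2);st()
p,d=robot.grab_frame('scene'); cv2.imwrite('pics/sc3.png',p[:,:,::-1]);np.savez('sc3.npz',p=p,d=d)
p,d=robot.grab_frame('top'); cv2.imwrite('pics/top3.png',p[:,:,::-1]);np.savez('top3.npz',p=p,d=d)
for n in ('scene','top'):
    f=np.load('sc3.npz' if n=='scene' else 'top3.npz'); p,d=f['p'],f['d']
    m=cv2.erode(mask(p,'blue'),np.ones((3,3)))
    v,u=np.nonzero((m>0)&(d>0)); q=toB(px2pt(n,np.c_[u,v],depth=d[v,u]))
    k=(abs(q[:,0])<.15)&(abs(q[:,1]-.12)<.1); q=q[k]
    if len(q)<30: print(n,len(q));continue
    c=np.median(q,0); nn=np.linalg.svd(q-q.mean(0),full_matrices=False)[2][2]
    print(n,len(q),'tilt',np.degrees(np.arccos(abs(nn[2]))),'n',nn.round(3),q.min(0).round(3),q.max(0).round(3))
E
```

```text
t 9.47 tcpB [-0.0591  0.1207  0.0031] F [-0.38  0.54  0.39]
 t 11.74 tcpB [-0.1204  0.12    0.1988] F [-0.9   0.18 -0.75]
scene 24
top 1195 tilt 61.530305328898905 n [ 0.879 -0.    -0.477] [-0.047  0.076  0.008] [0.004 0.181 0.104]
```

View pics/sc3.png

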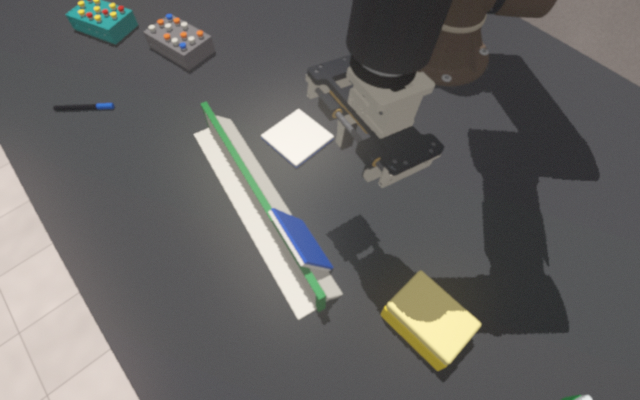

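View pics/top3.png

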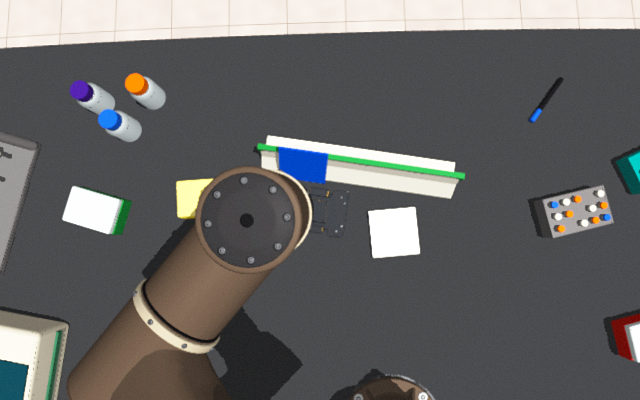

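The depth fit gives a lean of 61.5°, square to the barrier, with the tile centred at y_b ≈ 0.128. Next I'll go over and behind it, then tip it.

```bash
python3 - <<'E'
from geo import *
y=.1285
robot.servo_line(P(-.06,y,.24),ori=R(0),speed=.2)
robot.servo_line(P(.06,y,.22),speed=.2)
robot.servo_line(P(.06,y,.086),speed=.12);st()
for x in(.03,.01,-.01,-.025):
    robot.servo_line(P(x,y,.086),speed=.05); st()
p,d=robot.grab_frame('scene'); cv2.imwrite('pics/sc4.png',p[:,:,::-1])
E
```

```text
t 14.38 tcpB [0.0605 0.1288 0.087 ] F [-0.5   0.31  0.05]
 t 15.13 tcpB [0.0301 0.1287 0.0862] F [-0.07 -0.31 -0.62]
 t 15.68 tcpB [0.0099 0.1287 0.0862] F [ 0.73 -0.28  0.71]
 t 16.23 tcpB [-0.0101  0.1286  0.0862] F [0.   0.6  0.25]
 t 16.68 tcpB [-0.0252  0.1286  0.0862] F [-0.07  0.32 -0.14]
```

View pics/sc4.png

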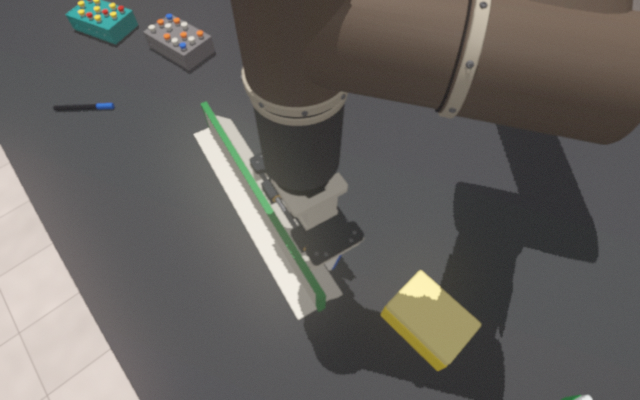

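The tile is hidden under the gripper, with only a blue sliver at (335,262), so it is still standing. I'll keep pushing.

```bash
python3 - <<'E'
from geo import *
y=.1285
for x in(-.04,-.055):
    robot.servo_line(P(x,y,.086),speed=.05); st()
robot.dwell(.5)
p,d=robot.grab_frame('scene'); cv2.imwrite('pics/sc5.png',p[:,:,::-1])
E
```

```text
t 17.18 tcpB [-0.0402  0.1286  0.0862] F [ 1.06  0.07 -0.67]
 t 17.63 tcpB [-0.0552  0.1286  0.0862] F [ 0.36  0.3  -0.04]
```

View pics/sc5.png

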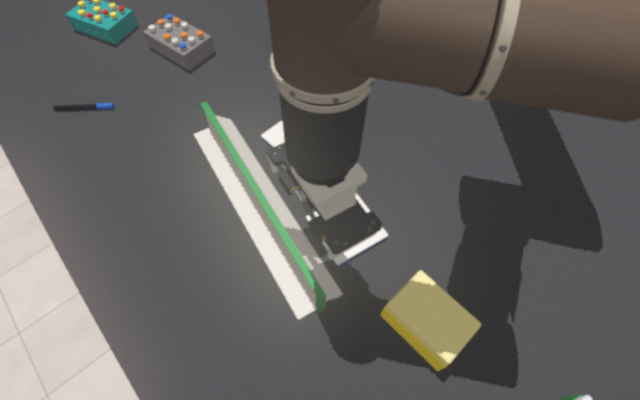

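The tile has fallen: a white corner shows at about (360,250). I'll lift away and verify.

```bash
python3 - <<'E'
from geo import *
robot.servo_line(P(-.055,.1285,.25),speed=.2)
robot.goto(P(.02,-.17,.3),R(0)); st()
for n in('top','scene'):
    p,d=robot.grab_frame(n); cv2.imwrite(f'pics/{n}6.png',p[:,:,::-1])
    for k,z in(('white',.012),('yellow',.065)):
        for c in comps(mask(p,k),300):
            uv=c.reshape(-1,2).astype(float); w=px2pt(n,uv,z); r=cv2.minAreaRect((w[:,:2]*1000).astype(np.float32))
            b=toB(np.r_[np.array(r[0])/1000,0])
            if -.25<b[0]<-.05 and abs(b[1])<.45: print(n,k,[np.round(x,1) for x in r],'B',b.round(4),'z',px2pt(n,[uv.mean(0)],depth=[d[tuple(uv.mean(0).astype(int)[::-1])]])[0,2].round(4))
E
```

```text
t 20.34 tcpB [ 0.0199 -0.1691  0.2994] F [-0.32  0.55  0.63]
top white [array([520. , 202.5]), array([109.3, 112.2]), np.float64(80.2)] B [-0.1119  0.127   0.    ] z 0.0139
top yellow [array([540.3, 409.1]), array([ 90.2, 135.9]), np.float64(2.4)] B [-0.127  0.334  0.   ] z 0.0658
scene white [array([516.7, 192.3]), array([ 92.3, 112.6]), np.float64(80.4)] B [-0.1134  0.1164  0.    ] z 0.0138
scene white [array([451.6, -23.3]), array([113.2, 113.2]), np.float64(3.7)] B [-0.1409 -0.1071  0.    ] z 0.0133
scene yellow [array([550.4, 415.8]), array([103.4, 121.8]), np.float64(2.8)] B [-0.1183  0.3424  0.    ] z 0.0642
```

View pics/top6.png

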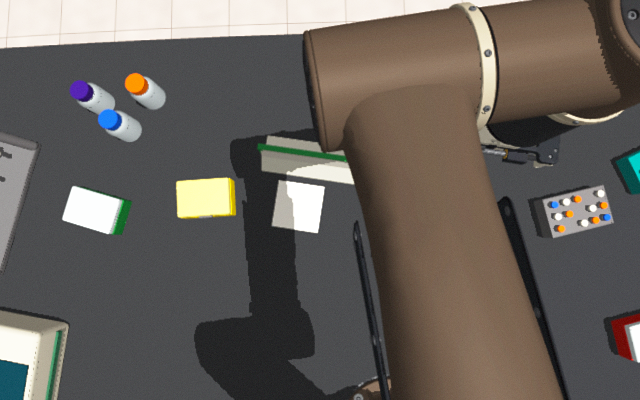

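View pics/scene6.png

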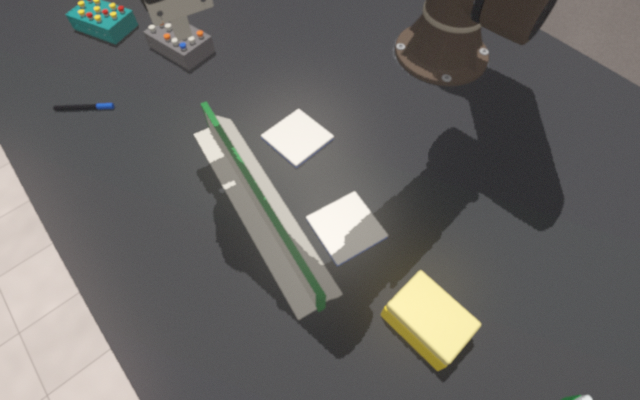

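```bash
python3 -c "
from rig import robot
print(robot.read_t(),abs(robot.read_qvel()).max(),robot.job_done())"
```

```text
the job is handed in; nothing more can be done
20.4417 0.20492029416831986 None
```

The blue tile now lies white side up, flat on the bench in front of the barrier. I handed the job in at 20.4 s; no verdict is reported.

**What I did:** I pushed the tile low with two spread fingertips, which squared it to the barrier, and it climbed the foot. The depth image gave a lean of 61.5° once I had let go. Then I went over and behind it and pushed its top edge back until it fell over.

**Last checks:**
- **Turned tile:** its centre is about 112 mm in front of the wall face and its top is at about 13–14 mm. That is flat within the cameras' accuracy, and it was square to the barrier.
- **Bystanders:** the white tile and the tip box measured within about 0.2 mm of their starting positions. At the end the arm hid the white tile from the top camera, so that one was checked from the scene camera only.
- **Robot:** the gripper was clear of everything at 0.3 m height.

**Disagreements:**
- **Tile size:** the final scene-camera outline of the turned tile came out at 92 x 113 mm instead of 110 x 110, because the arm's shadow cut the mask. The top view gave 109 x 112 mm.
- **Contact force:** the wrist force stayed at noise level (about 1 N or less) throughout, so I judged contact from the pictures.

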